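Lower the telescoping work rest to its next hole

TASK

Lower the head of the telescoping work rest by exactly one hole: squeeze the sprung button on its head to free the latch pin, slide the head down off the top hole, let the button go, and press the head gently on down until the pin snaps out into the next hole. Do not press hard on the pin once it has caught, leave the rest locked and let go of, and do not disturb the loupe, the brass punch and the round tin near it.

Things in the scene. Friction and masses are not known exactly. Their poses are not given: they have to be found in the camera images.
- post: Foot and outer tube of the work rest, screwed to the bench: dark steel foot 110 x 90 x 10 mm, upright square aluminium tube 24 x 24 mm, its top 130 mm above the bench. Origin on the tube's axis at bench level, z up. Its -x side (toward the robot at yaw 0; yaw is within 0.7 rad either way) carries the holes.
- top_hole (a point): Mouth of the top hole in the tube's -x side, 118 mm above the bench. Below it a steel catch plate, 22 mm wide, with two more holes 34 mm apart is clamped to the tube at an adjustable height: the next hole is 26 to 44 mm below the top one, differs each time and is not measured, so find it by feel. Only the upper of the plate's two holes is the right one. Holes are 10 mm high.
- staff (a joint): How far the inner tube with its head has been pushed down, m: 0 at the start (pin in the top hole), grows downward, 0.080 at the bottom stop. Free, it slides against 8 N of friction and stays where it is left (it weighs about 0.3 kg), so it needs a push of some 4 to 10 N; locked, it moves no more than 1 mm.
- head_top (a point): Centre of the flat rubber-padded top of the head, 252 mm above the bench at the start; goes down with staff. Axes parallel to the post's. The head is an aluminium block 30 mm along the post's x, 28 mm along y and 40 mm high with its pad, on an 18 mm square steel inner tube. Pushing its top down with closed fingertips is fine.
- button_face (a point): Centre of the outer face of the sprung black push button on the head's -x side, 20 mm below the head's top. 14 mm wide, 16 mm high, it stands 8.5 mm out of the head (38.5 mm from its face to the back of the head). It is pressed along the post's +x, for instance by pinching head and button between the fingers from above.
- button (a joint): How far the button is pressed in, m: 0 sprung out, 0.0075 fully in; the spring takes 2.5 N at first, 5 N fully in. The latch pin is rigid with it and free of the hole from 0.0055. Let go with the pin behind the wall between two holes, the button stays in at about 0.005; it springs out to 0, damped, in some 0.2 s when the pin meets a hole.
- latch_pin: Round steel latch pin with a domed tip near the lower end of the inner tube, 8 mm across, origin on its axis 6 mm behind the tip. At the start it stands in the top hole; it moves down with the head and inward with the button. It bends if loaded with more than 35 N: push the head slowly (10 to 15 mm/s) and stop as soon as the resistance jumps to about 14 N.
- loupe: Black eye loupe, 37 mm across and 28 mm high, standing on the bench about 130 mm to the left of the post (from the robot). Leave alone. Origin at the centre of its underside.
- brass_hammer_head: Brass punch 28 mm across and 70 mm high standing on its wide end, about 135 mm behind and to the right of the post. Leave alone. Origin at the centre of its underside.
- round_tin: Flat round tin 60 mm across and 21 mm high on the bench, about 130 mm to the right of the post. Leave alone. Origin at the centre of its underside.
Not all that is in view belongs to the job. There is more than one size of the post; the job needs the larger.

How it is judged:
By the outcome, as a careful person would: the job done as asked, in the order asked, and still so for the second after the job is handed in, with the robot touching nothing.
It also fails if it takes over 42 s, if anything falls off the work surface, if the arm or the gripper's body presses on something with over 40 N, if the wrist force passes 120 N, or if a joint passes its speed limit or range.

ROBOT

A 6-joint arm with a two-finger parallel gripper is mounted at the origin on a cart in front of the work surface, level with it; the furniture and walls round the work are solid. World frame = base frame: x ahead of the robot, y to its left, z up, the work surface at z = 0. Lengths are in m, angles in rad, forces in N, time in s.
With the tool pointing down it reaches from about 0.35 to 0.975 m from the base axis. Payload 4.9 kg.
Tool frame: the origin (TCP) lies at the very end of the fingers, on their centre line; the grasp point (between the pads) lies 19 mm behind it (ctrl.grasp_offset is the distance from the TCP to the grasp point, in m); z points along the fingers, y is the line along which they close (so a half turn about z gives the same grasp; the last joint's range is limited). The gripper opens to 85 mm and grips with 20 to 120 N. Pads are 22 mm wide; open, the fingers measure 114 mm over their backs; the gripper's body (76 mm by 85 mm) begins 54 mm behind the grasp point. The pads swing forward as they close: fully open they stand 13 mm farther back than shut.
Start: joints at [0.982, 0.053, 1.613, -0, 1.476, -0.119], TCP at [0.283, 0.557, 0.231] pointing down, gripper open.
Joint ranges: [-3.01, 3.01], [-1.01, 2.22], [0.06, 2.58], [-1.02, 4.17], [0.09, 2.62], [-3.14, 3.14]. Speed limits (rad/s): [2.57, 2.57, 3.14, 3.14, 3.14, 3.14].

INTERFACE

Orientations are given as a rotation vector (axis times angle).
In Python, from station import ctrl, optics gives the robot as it stands.
- The arm moves only by the shell command python3 -m handwheel 'ROWS' [OPENING] [FORCE]. ROWS is JSON, a list of rows, each an object of numbers: "tx", "ty", "tz": the shift along the tool's x, y, z in mm; "roll": the turn about the tool's z in rad. A call has 1 to 12 rows; each row shifts and turns the commanded pose from where the row before left it, along the tool's axes as they then stand; what a row does not reach is not made up. A row lasts 1/12 s, in which the tool goes at most 41.7 mm and 7.16 degrees, less where a joint would pass 70% of its speed; a pose out of reach is approached as far as the arm can. A call with a gripper value outside its range is refused whole. OPENING is the finger opening in mm, from 0 to 85.4, set as the call begins (- or left out, the last holds). The fingers move at their own pace and stop on an object; FORCE is the grip in N (left out, the last holds). Time passes only in rows, so rows that do not move let the fingers close. It gives the time, the measured TCP pose, the force, the opening and the grip force at its end, in the units of the state.
- ctrl.get_obs(): the state, without advancing time (a new reading comes with each control period).
- optics.get_image(name): name is "scene" or "top" or "wrist"; returns (picture, depth): 480x640x3 uint8, red, green, blue; 480x640 float32, m along the optical axis (not along the pixel's ray), 0 where there is no reading.
- optics.camera_params(name): a dict with "mtx" (3x3 intrinsics, pixels), "k1" (the pictures are not rectified: a ray, as slopes to the right and down, at radius r is drawn at 1 + k1 r^2 times it, then the intrinsics apply), "extrinsics" (4x4, takes a point from camera to world coordinates); the wrist camera has in their place "tool_from_camera" (4x4, takes a point from camera to tool coordinates, whose origin is the TCP and whose axes are the flange's). Camera axes: x right, y down, z forward; pixel columns grow to the right and rows downward; lengths in m; the calibration is good to about 2 mm. A picture is of the moment at which its call begins: read the wrist's pose just before it. camera_params takes no time and is no camera call.
- ctrl.finish_job(): hands the job in; it is judged then, once.
The state is a dict: "t": time; "q": joint angles; "dq": joint speeds; "effort": joint torques, N m; "tool_pos": TCP position; "tool_rot": TCP orientation; "contact_force": force on the tool from outside, world axes, zero at the start; "wrist_torque": the same for the moment, N m; "opening": finger opening in m; "grip_force": force on a finger pad.
Only numpy, scipy, OpenCV 4.12 (cv2) and the standard library are available. Lean on these libraries where they do the work, as an engineer would, in place of code of your own. Each camera call takes 0.05 s, during which the arm holds its last target. There are 200 camera calls.

## Working session

There is one attempt and no reset: what is moved stays moved. The work goes in short steps, Python scripts to look and compute and a shell command to move; the robot and the scene stay as the last step left them, time stands still between calls to the robot, and variables do not carry over. Pictures are saved under pics/ and viewed, at most 10 in all, crops included, and the job is handed in when it is done.

```bash
mkdir -p pics; ls; python3 - <<'E'
from station import ctrl, optics
import cv2, numpy as np
o=ctrl.get_obs(); print({k:np.round(v,3) for k,v in o.items()}, ctrl.grasp_offset)
for n in ("scene","top"):
    im,d=optics.get_image(n); cv2.imwrite(f"pics/{n}0.png",im[:,:,::-1]); np.save(f"pics/{n}0.npy",d)
    p=optics.camera_params(n); print(n,p)
E
```

```text
pics
{'t': np.float64(0.0), 'q': array([ 0.982,  0.053,  1.614, -0.   ,  1.476, -0.119]), 'dq': array([ 0.   , -0.001, -0.001,  0.002, -0.001, -0.001]), 'effort': array([-0.0000e+00, -3.9368e+01, -3.7018e+01, -0.0000e+00,  7.0000e-03,
        0.0000e+00]), 'tool_pos': array([0.283, 0.557, 0.23 ]), 'tool_rot': array([-7.310e-01, -3.055e+00,  3.000e-03]), 'contact_force': array([-0.723,  0.885, -0.214]), 'wrist_torque': array([ 0.007, -0.005,  0.001]), 'grip_force': np.float64(0.0), 'opening': np.float64(0.085)} 0.0187
scene {'mtx': array([[593.01848139,   0.        , 308.73755458],
       [  0.        , 593.01848139, 239.2663847 ],
       [  0.        ,   0.        ,   1.        ]]), 'k1': -0.15049455524920916, 'extrinsics': array([[ 0.87545738, -0.21008531,  0.43524539,  0.0942538 ],
       [-0.48325986, -0.39143894,  0.78309352, -0.97449992],
       [ 0.00585555, -0.89590162, -0.44421391,  0.62618873],
       [ 0.        ,  0.        ,  0.        ,  1.        ]])}
top {'mtx': array([[447.54405941,   0.        , 321.78024968],
       [  0.        , 447.54405941, 229.1993974 ],
       [  0.        ,   0.        ,   1.        ]]), 'k1': -0.05057355332304301, 'extrinsics': array([[ 0.12498863, -0.97068   ,  0.20532456,  0.36263562],
       [-0.99215463, -0.12283554,  0.02325123, -0.16636846],
       [ 0.00265165, -0.20661985, -0.97841771,  1.03719849],
       [ 0.        ,  0.        ,  0.        ,  1.        ]])}
```

View pics/scene0.png

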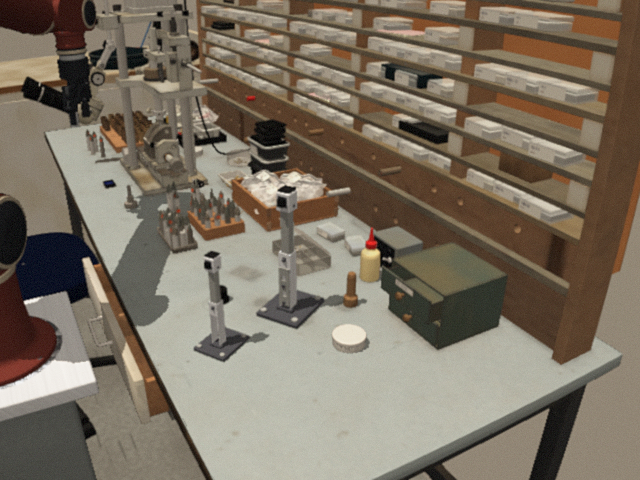

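View pics/top0.png

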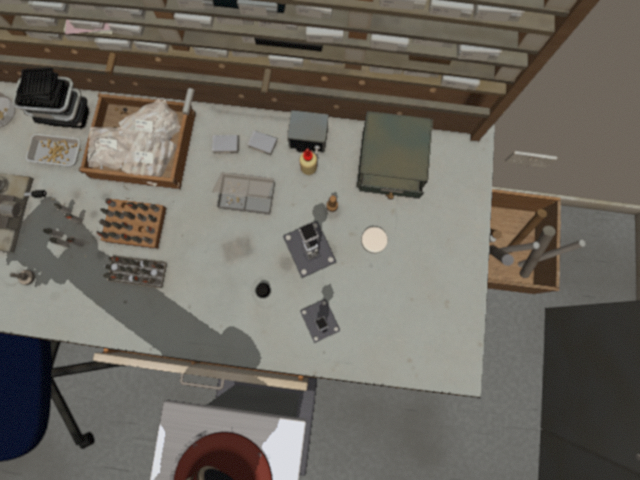

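The scene view shows the larger post at (290,250) and the smaller decoy at (215,310). In the top view the larger foot is around (310,250) and its head at (310,232), with the decoy at (322,320), the loupe at (263,289), the tin at (375,240) and the punch at (333,202).

```bash
cat > h.py <<'E'
import numpy as np, cv2
from station import ctrl, optics
from scipy.spatial.transform import Rotation as R
def rays(p,px):
    px=np.asarray(px,float).reshape(-1,1,2)
    K=p["mtx"]; d=((px[:,0]-K[:2,2])/K[0,0]); u=d.copy()
    for _ in range(10): u=d/(1+p["k1"]*(u**2).sum(1,keepdims=True))
    return np.c_[u,np.ones(len(u))]
def onplane(p,px,z,E=None):
    E=p["extrinsics"] if E is None else E
    r=rays(p,px)@E[:3,:3].T; s=(z-E[2,3])/r[:,2]
    return E[:3,3]+r*s[:,None]
def cloud(p,d,E=None):
    E=p["extrinsics"] if E is None else E
    v,u=np.nonzero(d>0); r=rays(p,np.c_[u,v])*d[v,u][:,None]
    return np.c_[u,v],r@E[:3,:3].T+E[:3,3]
E
python3 - <<'E'
from h import *
p=optics.camera_params("top"); d=np.load("pics/top0.npy"); im=cv2.imread("pics/top0.png")
g=im.max(2); m=np.zeros_like(g); m[215:285,275:345]=(g[215:285,275:345]<105)*255
m=cv2.morphologyEx(m,cv2.MORPH_CLOSE,np.ones((5,5)));m=cv2.morphologyEx(m,cv2.MORPH_OPEN,np.ones((7,7)))
c=max(cv2.contours if 0 else cv2.findContours(m,0,1)[0],key=cv2.contourArea)
P=onplane(p,c[:,0],0.01)
r=cv2.minAreaRect((P[:,:2]*1000).astype(np.float32)); print("foot",r, np.round(cv2.boxPoints(r)))
for n in("top","scene"):
    p=optics.camera_params(n); px,C=cloud(p,np.load(f"pics/{n}0.npy"))
    for zlo,zhi in((.243,.262),(.14,.2),(.05,.11),(.006,.016)):
        k=(np.hypot(C[:,0]-r[0][0]/1e3,C[:,1]-r[0][1]/1e3)<.07)&(C[:,2]>zlo)&(C[:,2]<zhi); Q=C[k]
        if len(Q)>4:
            print(n,zlo,len(Q),Q.mean(0).round(4),np.median(Q,0).round(4)); rr=cv2.minAreaRect((Q[:,:2]*1000).astype(np.float32)); print(np.round(rr[0],1),np.round(rr[1],1),rr[2])
crop=cv2.resize(im[205:290,270:350],None,fx=7,fy=7,interpolation=2)
s=cv2.imread("pics/scene0.png")[175:330,245:335]; s=cv2.resize(s,None,fx=3.8,fy=3.8,interpolation=2)
h=595; out=np.zeros((595,800,3),np.uint8); crop=cv2.resize(crop,(455,484)); out[:484,:455]=crop; out[:s.shape[0],458:458+s.shape[1]]=s[:595]
cv2.imwrite("pics/c1.png",out)
E
```

```text
foot ((537.0531005859375, -115.67818450927734), (131.46945190429688, 95.07913970947266), 22.72101402282715) [[ 458.  -97.]
 [ 495. -185.]
 [ 616. -134.]
 [ 579.  -46.]]
top 0.243 251 [ 0.5191 -0.1235  0.2508] [ 0.5191 -0.1235  0.2515]
[ 520.1 -123.2] [30.4 27.8] 31.42078399658203
top 0.14 9 [ 0.5097 -0.1218  0.1575] [ 0.5095 -0.1223  0.1585]
[ 509.9 -121.4] [6.2 2.1] 86.48977661132812
top 0.05 66 [ 0.5091 -0.1275  0.0833] [ 0.5081 -0.1277  0.0847]
[ 511.3 -122.4] [33.4 17.2] 79.8587875366211
top 0.006 1226 [ 0.5212 -0.1186  0.0103] [ 0.5187 -0.1211  0.0102]
[ 528.3 -117.9] [109.8  89.9] 32.24114990234375
scene 0.243 189 [ 0.5193 -0.129   0.2494] [ 0.518  -0.1298  0.2505]
[ 521.5 -125.9] [29.6 30.6] 30.051177978515625
scene 0.14 399 [ 0.5194 -0.1293  0.1702] [ 0.5178 -0.1297  0.1707]
[ 521.3 -129. ] [16.7 25.2] 79.63509368896484
scene 0.05 498 [ 0.517  -0.1321  0.0806] [ 0.5148 -0.1331  0.0803]
[ 519.5 -126.5] [30.4 26.4] 35.41858673095703
scene 0.006 1144 [ 0.5262 -0.1311  0.0103] [ 0.5192 -0.1324  0.01  ]
[ 530.3 -119.8] [110.9  91.6] 32.866310119628906
```

View pics/c1.png

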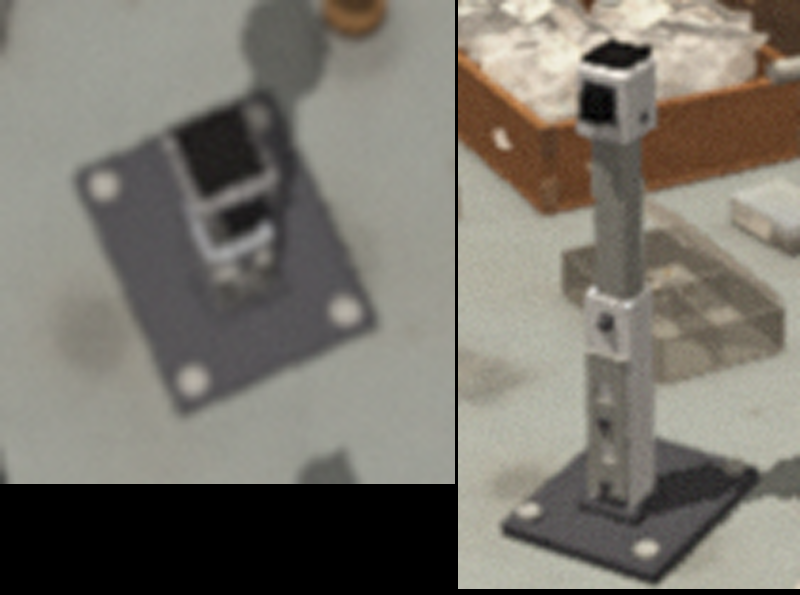

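The crop confirms yaw: the button faces down and to the right in the top view, so yaw is about +0.56 rad. The pin is in the top hole, and the head centre is near (0.520,-0.124).

```bash
cat >> h.py <<'E'
def go(pos,yaw=None):
    """tool-frame shift (mm) and roll to reach pos with tool y along yaw"""
    o=ctrl.get_obs(); T=R.from_rotvec(o["tool_rot"]); M=T.as_matrix()
    s=M.T@(np.array(pos)-o["tool_pos"])*1e3
    print("t",round(float(o["t"]),2),"pos",o["tool_pos"].round(4),"z axis",M[:,2].round(4),"y axis",M[:,1].round(4),"F",np.round(o["contact_force"],1))
    print("shift",s.round(1))
    if yaw is not None:
        a=M.T@np.array([np.cos(yaw),np.sin(yaw),0]); r=np.arctan2(-a[0],a[1]); r=(r+np.pi/2)%np.pi-np.pi/2; print("roll",r.round(4),"q6",o["q"][5])
E
python3 -c "
from h import *
go([.520,-.124,.33],.56)"
```

```text
t 0.1 pos [0.2826 0.5568 0.2302] z axis [-0.001  -0.0016 -1.    ] y axis [ 0.4527  0.8917 -0.0019] F [-0.5 -0.2  0.1]
shift [-519.8 -499.8  -99. ]
roll 0.541 q6 -0.11900739992103468
```

```bash
python3 -m handwheel '[{"tz":-33},{"tz":-33},{"tz":-33},{"tx":-24,"ty":-23},{"tx":-28,"ty":-27},{"tx":-28,"ty":-27},{"tx":-28,"ty":-27},{"tx":-28,"ty":-27},{"tx":-28,"ty":-27},{"tx":-28,"ty":-27},{"tx":-28,"ty":-27},{"tx":-28,"ty":-27}]' 70; python3 -m handwheel '[{"tx":-28,"ty":-27},{"tx":-28,"ty":-27},{"tx":-28,"ty":-27},{"tx":-28,"ty":-27},{"tx":-28,"ty":-27},{"tx":-28,"ty":-27},{"tx":-28,"ty":-27},{"tx":-28,"ty":-27},{"tx":-24,"ty":-22},{"roll":0.12},{"roll":0.12},{"roll":0.12}]'; python3 -c "
from h import *
go([.520,-.124,.33],.56)"
```

```text
t 0.1 pos [0.2826 0.5568 0.2302] z axis [-0.001  -0.0016 -1.    ] y axis [ 0.4527  0.8917 -0.0019] F [-0.5 -0.2  0.1]
shift [-519.8 -499.8  -99. ]
roll 0.541 q6 -0.11900739992103468$[0]: bad value
$[0]: bad value
```

```bash
python3 -m handwheel '[{"tx":0,"ty":0,"tz":-33,"roll":0},{"tx":0,"ty":0,"tz":-33,"roll":0},{"tx":0,"ty":0,"tz":-33,"roll":0}]' 70; python3 -m handwheel --help | head -20
```

```text
t: 0.35
tool_pos: [0.2825, 0.5566, 0.3298]
tool_rot: [-0.731, -3.054, 0.005]
contact_force: [0.5, 0.2, -0.0]
opening: 0.07
grip_force: 0.0invalid input: not JSON, or not a number
```

```bash
python3 -m handwheel '[{"tx":-24,"ty":-23,"tz":0,"roll":0},{"tx":-28,"ty":-27,"tz":0,"roll":0},{"tx":-28,"ty":-27,"tz":0,"roll":0},{"tx":-28,"ty":-27,"tz":0,"roll":0},{"tx":-28,"ty":-27,"tz":0,"roll":0},{"tx":-28,"ty":-27,"tz":0,"roll":0},{"tx":-28,"ty":-27,"tz":0,"roll":0},{"tx":-28,"ty":-27,"tz":0,"roll":0},{"tx":-28,"ty":-27,"tz":0,"roll":0},{"tx":-28,"ty":-27,"tz":0,"roll":0}]'; python3 -c "
from h import *
go([.520,-.124,.33],.56)"
```

```text
t: 1.18
tool_pos: [0.4085, 0.1934, 0.3299]
tool_rot: [-0.73, -3.055, 0.0]
contact_force: [1.2, -1.0, -0.1]
opening: 0.0706
grip_force: 0.0
t 1.18 pos [0.4085 0.1934 0.3299] z axis [-2.e-04 -1.e-04 -1.e+00] y axis [ 4.523e-01  8.919e-01 -2.000e-04] F [ 1.2 -1.  -0.1]
shift [-2.430e+02 -2.326e+02 -1.000e-01]
roll 0.5414 q6 -0.8242780207299177
```

```bash
python3 -m handwheel '[{"tx":-27,"ty":-26,"tz":0,"roll":0},{"tx":-27,"ty":-26,"tz":0,"roll":0},{"tx":-27,"ty":-26,"tz":0,"roll":0},{"tx":-27,"ty":-26,"tz":0,"roll":0},{"tx":-27,"ty":-26,"tz":0,"roll":0},{"tx":-27,"ty":-26,"tz":0,"roll":0},{"tx":-27,"ty":-26,"tz":0,"roll":0},{"tx":-27,"ty":-26,"tz":0,"roll":0},{"tx":-27,"ty":-25,"tz":0,"roll":0}]';python3 -m handwheel '[{"tx":0,"ty":0,"tz":0,"roll":0.11},{"tx":0,"ty":0,"tz":0,"roll":0.11},{"tx":0,"ty":0,"tz":0,"roll":0.11},{"tx":0,"ty":0,"tz":0,"roll":0.11},{"tx":0,"ty":0,"tz":0,"roll":0.10},{"tx":0,"ty":0,"tz":0,"roll":0}]'; python3 - <<'E'
from h import *
go([.520,-.124,.33],.56)
o=ctrl.get_obs(); im,d=optics.get_image("wrist"); p=optics.camera_params("wrist")
cv2.imwrite("pics/w1.png",im[:,:,::-1]); np.savez("pics/w1.npz",d=d,pos=o["tool_pos"],rot=o["tool_rot"]); print(p)
E
```

```text
t: 1.93
tool_pos: [0.5198, -0.1246, 0.3298]
tool_rot: [-0.732, -3.054, -0.0]
contact_force: [-0.3, 0.7, 0.6]
opening: 0.0698
grip_force: 0.0
t: 2.43
tool_pos: [0.5196, -0.1226, 0.3296]
tool_rot: [-1.521, -2.747, 0.0]
contact_force: [-0.1, 0.0, -0.9]
opening: 0.0701
grip_force: 0.0
t 2.43 pos [ 0.5196 -0.1226  0.3296] z axis [-1.1e-03  4.0e-04 -1.0e+00] y axis [ 8.476e-01  5.306e-01 -7.000e-04] F [-0.1  0.  -0.9]
shift [-1.4 -0.4 -0.4]
roll -0.0007 q6 -0.9304876093050694
{'mtx': array([[416.09186091,   0.        , 321.16932418],
       [  0.        , 416.09186091, 235.01313938],
       [  0.        ,   0.        ,   1.        ]]), 'k1': 0.014860217758958244, 'tool_from_camera': array([[ 8.13594403e-04, -9.64984260e-01, -2.62306531e-01,
         6.64545916e-02],
       [ 9.99998350e-01,  1.21114178e-03, -1.35391099e-03,
         2.85273898e-04],
       [ 1.62419319e-03, -2.62304997e-01,  9.64983653e-01,
        -1.42607351e-01],
       [ 0.00000000e+00,  0.00000000e+00,  0.00000000e+00,
         1.00000000e+00]])}
```

View pics/w1.png

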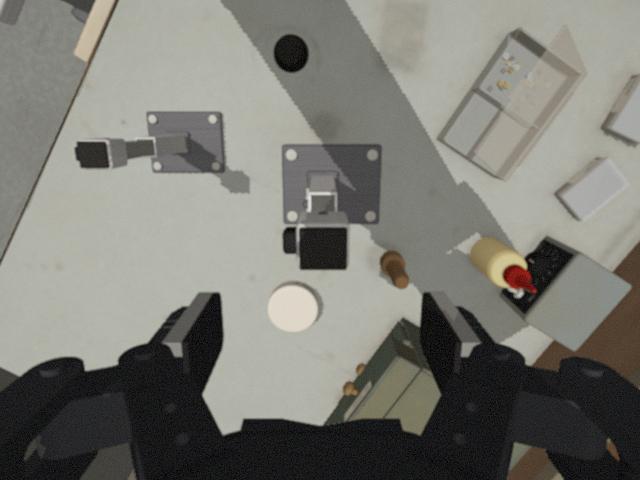

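The wrist view shows the head's black pad at about (324,248) with the button left of it at (290,240). The foot edges are square to the image, so the yaw is right.

```bash
python3 - <<'E'
from h import *
im=cv2.imread("pics/w1.png"); w=np.load("pics/w1.npz"); p=optics.camera_params("wrist")
T=np.eye(4);T[:3,:3]=R.from_rotvec(w["rot"]).as_matrix();T[:3,3]=w["pos"];E=T@p["tool_from_camera"]
def rep(n,P): 
    q=(P-w["pos"])@T[:3,:3]*1e3; print(n,"world",P.mean(0).round(4),"tool mm min/max/mean",q.min(0).round(1),q.max(0).round(1),q.mean(0).round(1))
g=im.max(2); m=np.zeros_like(g); m[218:280,296:360]=(g[218:280,296:360]<60)*255
c=max(cv2.findContours(cv2.morphologyEx(m,cv2.MORPH_OPEN,np.ones((5,5))),0,1)[0],key=cv2.contourArea)
print(cv2.boundingRect(c),cv2.minAreaRect(c)); (x,y),_,_=cv2.minAreaRect(c)
bx=cv2.boxPoints(cv2.minAreaRect(c)); rep("pad",onplane(p,bx,.252,E)); 
px,C=cloud(p,w["d"],E)
k=(abs(px[:,0]-322)<45)&(abs(px[:,1]-245)<40)&(C[:,2]>.245); rep("depth top",C[k])
rr=cv2.minAreaRect((C[k][:,:2]*1e3).astype(np.float32));print(rr,C[k][:,2].mean())
m=np.zeros_like(g); m[218:280,275:299]=(g[218:280,275:299]<60)*255
c=max(cv2.findContours(m,0,1)[0],key=cv2.contourArea);print(cv2.boundingRect(c)); 
b=cv2.boundingRect(c); rep("button face edge",onplane(p,[[b[0],b[1]+b[3]/2]],.236,E))
E
```

```text
(300, 228, 46, 41) ((322.5, 248.0), (40.0, 45.0), 90.0)
pad world [ 0.5206 -0.1231  0.252 ] tool mm min/max/mean [-12.6 -11.9  77.6] [10.6 13.3 77.7] [-1.   0.7 77.6]
depth top world [ 0.5204 -0.1223  0.2512] tool mm min/max/mean [-14.8 -13.9  75.2] [12.4 16.  84.6] [-0.3  1.  78.5]
((520.8836669921875, -123.01030731201172), (29.841094970703125, 27.0835018157959), 32.494041442871094) 0.25116771514303604
(284, 228, 12, 25)
button face edge world [ 0.5014 -0.1352  0.236 ] tool mm min/max/mean [ -1.2 -22.   93.7] [ -1.2 -22.   93.7] [ -1.2 -22.   93.7]
```

```bash
python3 -m handwheel '[{"tx":-1,"ty":0.5,"tz":20,"roll":0},{"tx":0,"ty":0,"tz":20,"roll":0},{"tx":0,"ty":0,"tz":20,"roll":0},{"tx":0,"ty":0,"tz":20,"roll":0},{"tx":0,"ty":0,"tz":20,"roll":0},{"tx":0,"ty":0,"tz":18,"roll":0},{"tx":0,"ty":0,"tz":0,"roll":0},{"tx":0,"ty":0,"tz":0,"roll":0}]' 60;  python3 -c "
from h import *
go([.5195,-.1226,.211],.565)"
```

```text
t: 3.15
tool_pos: [0.52, -0.1229, 0.2112]
tool_rot: [-1.516, -2.748, 0.001]
contact_force: [-0.4, 0.1, 0.4]
opening: 0.0601
grip_force: 0.0
t 3.15 pos [ 0.52   -0.1229  0.2112] z axis [-0.0026  0.001  -1.    ] y axis [ 0.8458  0.5334 -0.0017] F [-0.4  0.1  0.4]
shift [ 0.5 -0.3  0.2]
roll -0.0023 q6 -0.9340042132246811
```

```bash
python3 -m handwheel '[{"tx":0,"ty":0.3,"tz":0,"roll":0},{"tx":0,"ty":0,"tz":0,"roll":0},{"tx":0,"ty":0,"tz":0,"roll":0},{"tx":0,"ty":0,"tz":0,"roll":0},{"tx":0,"ty":0,"tz":0,"roll":0},{"tx":0,"ty":0,"tz":0,"roll":0},{"tx":0,"ty":0,"tz":0,"roll":0},{"tx":0,"ty":0,"tz":0,"roll":0}]' 20 30
```

```text
t: 3.82
tool_pos: [0.521, -0.1237, 0.2136]
tool_rot: [1.519, 2.749, -0.002]
contact_force: [-4.5, -2.2, 4.7]
opening: 0.0303
grip_force: 31.2
```

```bash
python3 -m handwheel '[{"tx":0,"ty":0,"tz":1.2,"roll":0},{"tx":0,"ty":0,"tz":1.2,"roll":0},{"tx":0,"ty":0,"tz":1.2,"roll":0},{"tx":0,"ty":0,"tz":1.2,"roll":0},{"tx":0,"ty":0,"tz":1.2,"roll":0},{"tx":0,"ty":0,"tz":1.2,"roll":0},{"tx":0,"ty":0,"tz":1.2,"roll":0},{"tx":0,"ty":0,"tz":1.2,"roll":0}]'
```

```text
t: 4.48
tool_pos: [0.521, -0.1237, 0.204]
tool_rot: [1.519, 2.749, -0.002]
contact_force: [-4.5, -1.6, 4.6]
opening: 0.0298
grip_force: 31.2
```

```bash
python3 -m handwheel '[{"tx":0,"ty":0,"tz":1.2,"roll":0},{"tx":0,"ty":0,"tz":1.2,"roll":0},{"tx":0,"ty":0,"tz":1.2,"roll":0},{"tx":0,"ty":0,"tz":1,"roll":0},{"tx":0,"ty":0,"tz":0,"roll":0}]'; python3 -m handwheel '[{"tx":0,"ty":0,"tz":0,"roll":0},{"tx":0,"ty":0,"tz":0,"roll":0},{"tx":0,"ty":0,"tz":0,"roll":0},{"tx":0,"ty":0,"tz":0,"roll":0},{"tx":0,"ty":0,"tz":0,"roll":0}]' 60; python3 - <<'E'
from h import *
o=ctrl.get_obs(); im,d=optics.get_image("wrist"); p=optics.camera_params("wrist"); print(o["tool_pos"])
cv2.imwrite("pics/w2.png",im[:,:,::-1]); np.savez("pics/w2.npz",d=d,pos=o["tool_pos"],rot=o["tool_rot"])
T=np.eye(4);T[:3,:3]=R.from_rotvec(o["tool_rot"]).as_matrix();T[:3,3]=o["tool_pos"];E=T@p["tool_from_camera"]
for n,dd,EE in (("wrist",d,E),):
    px,C=cloud(p,dd,EE); k=(np.hypot(C[:,0]-.521,C[:,1]+.123)<.010)&(C[:,2]>.2); print(n,k.sum(),np.median(C[k],0))
im,d=optics.get_image("scene"); cv2.imwrite("pics/s2.png",im[:,:,::-1]); px,C=cloud(optics.camera_params("scene"),d)
k=(np.hypot(C[:,0]-.5195,C[:,1]+.128)<.010)&(C[:,2]>.2)&(C[:,2]<.255); print(np.percentile(C[k][:,2],[50,90,99]))
E
```

```text
t: 4.9
tool_pos: [0.521, -0.1237, 0.199]
tool_rot: [1.519, 2.749, -0.002]
contact_force: [-4.1, -2.2, 4.5]
opening: 0.0301
grip_force: 31.1
t: 5.32
tool_pos: [0.5212, -0.1228, 0.1979]
tool_rot: [1.519, 2.75, 0.001]
contact_force: [0.2, -0.2, 0.5]
opening: 0.0604
grip_force: 0.0
[ 0.52123128 -0.12278381  0.19794782]
wrist 3448 [ 0.5207227  -0.12265088  0.23518809]
[0.23500467 0.23606451 0.23647666]
```

View pics/w2.png

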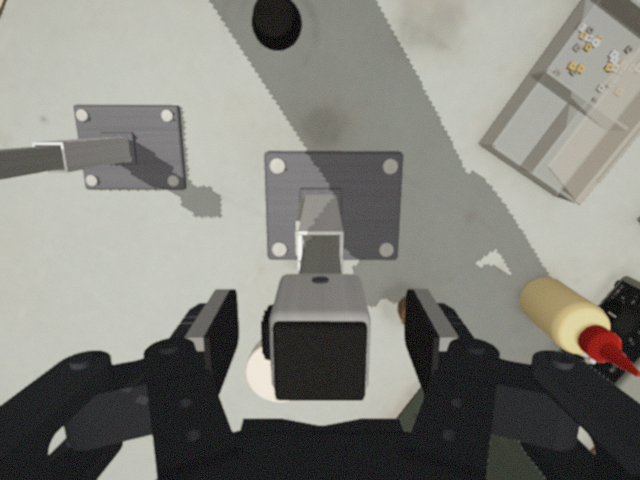

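The head has gone down about 16 mm, its pad now at (320,360). The button is held mostly in at (268,330) and the fingers are clear on both sides.

```bash
python3 -m handwheel '[{"tx":0,"ty":0,"tz":-15,"roll":0},{"tx":0,"ty":0,"tz":-20,"roll":0},{"tx":0,"ty":0,"tz":-20,"roll":0},{"tx":0,"ty":0,"tz":-17,"roll":0}]'; python3 -m handwheel '[{"tx":0,"ty":0,"tz":0,"roll":0},{"tx":0,"ty":0,"tz":0,"roll":0},{"tx":0,"ty":0,"tz":0,"roll":0},{"tx":0,"ty":0,"tz":0,"roll":0},{"tx":0,"ty":0,"tz":0,"roll":0},{"tx":0,"ty":0,"tz":0,"roll":0},{"tx":0,"ty":0,"tz":0,"roll":0},{"tx":0,"ty":0,"tz":0,"roll":0},{"tx":0,"ty":0,"tz":0,"roll":0},{"tx":0,"ty":0,"tz":0,"roll":0}]' 0 20; python3 -c "
from h import *
go([.521,-.1229,.239],.565)"
```

```text
t: 5.75
tool_pos: [0.5212, -0.123, 0.2714]
tool_rot: [1.519, 2.749, 0.001]
contact_force: [0.7, -0.7, 0.2]
opening: 0.0602
grip_force: 0.0
t: 6.58
tool_pos: [0.521, -0.123, 0.2701]
tool_rot: [-1.52, -2.75, -0.0]
contact_force: [-0.6, -0.6, 0.1]
opening: 0.0001
grip_force: 0.0
t 6.58 pos [ 0.521  -0.123   0.2701] z axis [-0.  0. -1.] y axis [0.8467 0.532  0.    ] F [-0.6 -0.6  0.1]
shift [ 0.1  0.1 31.1]
roll -0.004 q6 -0.9319345724770169
```

```bash
python3 -m handwheel '[{"tx":0,"ty":0,"tz":12,"roll":0},{"tx":0,"ty":0,"tz":10,"roll":0},{"tx":0,"ty":0,"tz":6,"roll":0},{"tx":0,"ty":0,"tz":2,"roll":0},{"tx":0,"ty":0,"tz":1,"roll":0},{"tx":0,"ty":0,"tz":1,"roll":0}]';  python3 -m handwheel '[{"tx":0,"ty":0,"tz":1,"roll":0},{"tx":0,"ty":0,"tz":1,"roll":0},{"tx":0,"ty":0,"tz":1,"roll":0}]'; python3 -m handwheel '[{"tx":0,"ty":0,"tz":1,"roll":0},{"tx":0,"ty":0,"tz":1,"roll":0},{"tx":0,"ty":0,"tz":1,"roll":0}]'
```

```text
t: 7.08
tool_pos: [0.521, -0.123, 0.2378]
tool_rot: [-1.52, -2.749, 0.0]
contact_force: [-0.8, 0.2, 0.9]
opening: 0.0
grip_force: 0.0
t: 7.33
tool_pos: [0.5212, -0.1231, 0.2355]
tool_rot: [1.519, 2.749, 0.0]
contact_force: [-0.1, -0.8, -0.3]
opening: 0.0001
grip_force: 0.0
t: 7.58
tool_pos: [0.5213, -0.1231, 0.2342]
tool_rot: [1.519, 2.749, 0.0]
contact_force: [-3.7, 1.6, 8.6]
opening: -0.0003
grip_force: 3.9
```

```bash
python3 -m handwheel '[{"tx":0,"ty":0,"tz":1,"roll":0},{"tx":0,"ty":0,"tz":1,"roll":0},{"tx":0,"ty":0,"tz":1,"roll":0}]';  python3 -m handwheel '[{"tx":0,"ty":0,"tz":1,"roll":0},{"tx":0,"ty":0,"tz":1,"roll":0}]'
```

```text
t: 7.83
tool_pos: [0.5213, -0.1231, 0.2314]
tool_rot: [1.519, 2.748, 0.0]
contact_force: [-4.2, 2.2, 8.2]
opening: 0.0001
grip_force: 4.1
t: 8.0
tool_pos: [0.5213, -0.1231, 0.2294]
tool_rot: [1.519, 2.748, 0.0]
contact_force: [-3.2, 0.7, 7.2]
opening: -0.0001
grip_force: 4.0
```

```bash
python3 -m handwheel '[{"tx":0,"ty":0,"tz":1,"roll":0},{"tx":0,"ty":0,"tz":1,"roll":0}]'
```

```text
t: 8.17
tool_pos: [0.5213, -0.1231, 0.2274]
tool_rot: [1.519, 2.748, 0.0]
contact_force: [-4.2, 1.2, 7.7]
opening: -0.0004
grip_force: 4.0
```

```bash
python3 -m handwheel '[{"tx":0,"ty":0,"tz":1,"roll":0},{"tx":0,"ty":0,"tz":1,"roll":0}]'
```

```text
t: 8.33
tool_pos: [0.5213, -0.1231, 0.2254]
tool_rot: [1.519, 2.748, 0.0]
contact_force: [-3.9, 0.6, 8.2]
opening: -0.0002
grip_force: 4.0
```

```bash
python3 -m handwheel '[{"tx":0,"ty":0,"tz":1,"roll":0},{"tx":0,"ty":0,"tz":1,"roll":0}]'
```

```text
t: 8.5
tool_pos: [0.5213, -0.1231, 0.2234]
tool_rot: [1.519, 2.749, 0.0]
contact_force: [-4.8, 1.7, 7.8]
opening: 0.0
grip_force: 4.0
```

```bash
python3 -m handwheel '[{"tx":0,"ty":0,"tz":1,"roll":0},{"tx":0,"ty":0,"tz":1,"roll":0}]'
```

```text
t: 8.67
tool_pos: [0.5213, -0.1231, 0.2214]
tool_rot: [1.519, 2.749, 0.0]
contact_force: [-4.0, 0.6, 7.9]
opening: 0.0003
grip_force: 3.9
```

```bash
python3 -m handwheel '[{"tx":0,"ty":0,"tz":1,"roll":0},{"tx":0,"ty":0,"tz":1,"roll":0}]'
```

```text
t: 8.83
tool_pos: [0.5213, -0.1231, 0.2189]
tool_rot: [1.519, 2.749, 0.0]
contact_force: [-3.0, 0.7, 4.3]
opening: -0.0001
grip_force: 2.1
```

```bash
python3 -m handwheel '[{"tx":0,"ty":0,"tz":0.5,"roll":0}]'
```

```text
t: 8.92
tool_pos: [0.5212, -0.1231, 0.2177]
tool_rot: [1.519, 2.749, 0.0]
contact_force: [-2.0, -0.3, 2.5]
opening: 0.0002
grip_force: 1.7
```

```bash
python3 -m handwheel '[{"tx":0,"ty":0,"tz":0,"roll":0},{"tx":0,"ty":0,"tz":0,"roll":0}]'; python3 - <<'E'
from h import *
im,d=optics.get_image("wrist"); cv2.imwrite("pics/w3.png",im[150:480,120:520,::-1])
E
```

```text
t: 9.08
tool_pos: [0.5212, -0.1231, 0.2167]
tool_rot: [1.519, 2.749, 0.0]
contact_force: [-0.2, -0.6, 1.6]
opening: 0.0
grip_force: 0.8
```

View pics/w3.png

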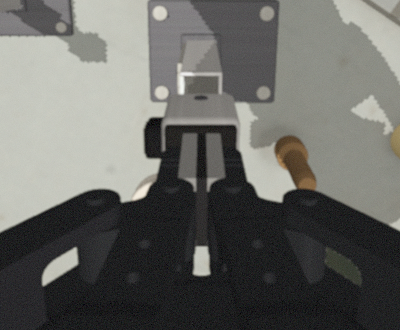

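The button is sprung well out again, at (155,137) in the crop. A gentle check press will confirm the lock.

```bash
python3 -m handwheel '[{"tx":0,"ty":0,"tz":0.7,"roll":0},{"tx":0,"ty":0,"tz":0,"roll":0}]'
```

```text
t: 9.3
tool_pos: [0.5212, -0.1231, 0.2162]
tool_rot: [1.519, 2.749, 0.0]
contact_force: [-0.9, 0.7, 4.0]
opening: 0.0003
grip_force: 1.8
```

```bash
python3 -m handwheel '[{"tx":0,"ty":0,"tz":1,"roll":0},{"tx":0,"ty":0,"tz":0,"roll":0}]'
```

```text
t: 9.47
tool_pos: [0.5212, -0.1231, 0.2153]
tool_rot: [1.519, 2.749, 0.0]
contact_force: [-0.6, 0.2, 5.4]
opening: -0.0002
grip_force: 2.3
```

```bash
python3 -m handwheel '[{"tx":0,"ty":0,"tz":0.8,"roll":0},{"tx":0,"ty":0,"tz":0,"roll":0}]'
```

```text
t: 9.63
tool_pos: [0.5212, -0.1231, 0.2144]
tool_rot: [1.519, 2.749, 0.0]
contact_force: [-0.7, 0.3, 3.9]
opening: -0.0001
grip_force: 2.3
```

```bash
python3 -m handwheel '[{"tx":0,"ty":0,"tz":0.6,"roll":0},{"tx":0,"ty":0,"tz":0,"roll":0}]'; python3 - <<'E'
from h import *
o=ctrl.get_obs();im,d=optics.get_image("wrist"); cv2.imwrite("pics/w4.png",im[:,:,::-1]); p=optics.camera_params("wrist")
T=np.eye(4);T[:3,:3]=R.from_rotvec(o["tool_rot"]).as_matrix();T[:3,3]=o["tool_pos"];E=T@p["tool_from_camera"]
_,C=cloud(p,d,E); q=(C-np.array([.521,-.1229,0]))@T[:3,:3]*1e3
k=(abs(q[:,0])<7)&(abs(q[:,1])<32)&(C[:,2]<o["tool_pos"][2]-.012)&(C[:,2]>o["tool_pos"][2]-.035)
print(k.sum(),np.percentile(q[k][:,1],[0,2,5,50,95,100]).round(1), np.percentile(C[k][:,2],[5,50,95]).round(4))
k=(abs(q[:,0]-10)<6)&(abs(q[:,1])<25)&(C[:,2]<o["tool_pos"][2]+.01)&(C[:,2]>.19);print(np.percentile(C[k][:,2],[5,50,95,99]).round(4))
E
```

```text
t: 9.8
tool_pos: [0.5212, -0.1231, 0.2139]
tool_rot: [1.519, 2.749, 0.0]
contact_force: [-0.3, 0.3, 4.9]
opening: -0.0002
grip_force: 2.5
542 [-24.1 -23.8 -23.6 -19.9 -16.4 -15.7] [0.1898 0.2009 0.2018]
[0.1926 0.2089 0.2217 0.2235]
```

```bash
python3 -m handwheel '[{"tx":0,"ty":0,"tz":0.8,"roll":0},{"tx":0,"ty":0,"tz":0,"roll":0}]'
```

```text
t: 10.02
tool_pos: [0.5213, -0.1231, 0.2136]
tool_rot: [1.519, 2.749, 0.0]
contact_force: [-1.8, 0.9, 6.9]
opening: -0.0004
grip_force: 3.5
```

```bash
python3 -m handwheel '[{"tx":0,"ty":0,"tz":0.8,"roll":0},{"tx":0,"ty":0,"tz":0,"roll":0}]'
```

```text
t: 10.18
tool_pos: [0.5213, -0.1231, 0.2135]
tool_rot: [1.519, 2.749, 0.0]
contact_force: [-2.5, 1.3, 8.7]
opening: -0.0002
grip_force: 4.7
```

```bash
python3 -m handwheel '[{"tx":0,"ty":0,"tz":1.2,"roll":0},{"tx":0,"ty":0,"tz":0,"roll":0}]'
```

```text
t: 10.35
tool_pos: [0.5213, -0.1231, 0.2132]
tool_rot: [1.519, 2.749, -0.0]
contact_force: [-5.5, 1.3, 13.3]
opening: 0.0002
grip_force: 6.5
```

Resistance has jumped to 13 N with almost no movement, so the pin has caught. Next I back off and verify.

```bash
python3 -m handwheel '[{"tx":0,"ty":0,"tz":-2,"roll":0},{"tx":0,"ty":0,"tz":-4,"roll":0},{"tx":0,"ty":0,"tz":-10,"roll":0},{"tx":0,"ty":0,"tz":-25,"roll":0},{"tx":0,"ty":0,"tz":-35,"roll":0},{"tx":0,"ty":0,"tz":-30,"roll":0},{"tx":0,"ty":0,"tz":-15,"roll":0},{"tx":0,"ty":0,"tz":0,"roll":0},{"tx":0,"ty":0,"tz":0,"roll":0}]'; python3 - <<'E'
from h import *
o=ctrl.get_obs();im,d=optics.get_image("wrist"); p=optics.camera_params("wrist")
T=np.eye(4);T[:3,:3]=R.from_rotvec(o["tool_rot"]).as_matrix();T[:3,3]=o["tool_pos"];E=T@p["tool_from_camera"]
_,C=cloud(p,d,E); q=(C-np.array([.521,-.1229,0]))@T[:3,:3]*1e3
k=(np.hypot(q[:,0],q[:,1])<9)&(C[:,2]>.19)&(C[:,2]<.24); print("top",k.sum(),np.median(C[k][:,2]))
s,_=optics.get_image("scene")
a=cv2.resize(im[120:360,200:460],(400,369)); b=cv2.resize(s[175:330,220:380],(400,388)); out=np.zeros((390,800,3),np.uint8); out[:369,:400]=a; out[:388,400:]=b
cv2.imwrite("pics/f.png",out[:,:,::-1])
E
```

```text
t: 11.1
tool_pos: [0.5212, -0.1231, 0.3319]
tool_rot: [1.519, 2.749, 0.0]
contact_force: [0.1, 0.8, 0.2]
opening: -0.0003
grip_force: 0.0
top 581 0.21325575576682854
```

View pics/f.png

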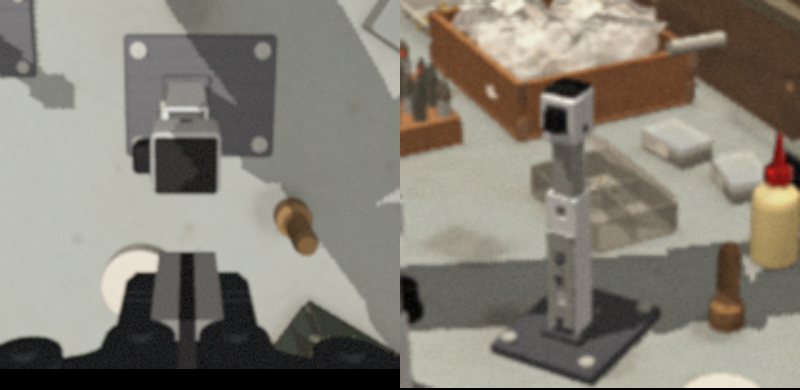

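The head has dropped 38 mm, the button at (142,155) is out, and the punch and tin stand where they were. The gripper is clear.

```bash
python3 -c "
from station import ctrl
print(ctrl.finish_job())"
```

```text
the job is handed in; nothing more can be done
None
```

I lowered the work rest's head by one hole, about 38 mm by depth reading: the pin is locked in the next hole, my final press on it read about 13 N, the gripper is clear, and the job was handed in at about 11 s.

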